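# Return a washed gear set to its storage nests

### The arm

A 7-joint arm with a two-finger parallel gripper is mounted at the origin on the work surface. World frame = base frame: x ahead of the robot, y to its left, z up, the work surface at z = 0. Lengths are in m, angles in rad, forces in N, time in s.
With the tool pointing down it reaches from about 0.35 to 0.9 m from the base axis. Payload 8.1 kg.
Tool frame: the origin (TCP) lies between the finger pads; the fingertips stand ahead of it and the grasp point (between the pads) is the TCP (arm.nose_length is the z of the fingertips in the tool frame, in m); z points along the fingers, y is the line along which they close (so a half turn about z gives the same grasp; the last joint's range is limited). The gripper opens to 92 mm and grips with 3 to 60 N. Pads are 19 mm wide; open, the fingers measure 130 mm over their backs; the gripper's body (75 mm by 190 mm) begins 47 mm behind the grasp point.
Start: joints at [1.109, 0.434, 0.025, 1.573, -0.012, 1.134, -0.075], TCP at [0.219, -0.585, 0.206] pointing down, gripper open.
Joint ranges: [-2.62, 2.62], [-0.44, 2.09], [-1.27, 1.32], [0.08, 2.57], [-1.32, 4.46], [0.12, 2], [-2.74, 2.74]. Speed limits (rad/s): [2.22, 2.22, 3.01, 3.01, 3.14, 3.14, 3.14].

### API

Orientations are given as a rotation vector (axis times angle).
In Python, from cell import sensors, optics, arm gives the robot as it stands.
- The arm moves only by the tool arm_command, never from a script. Its argument "deltas" is one flat list of numbers, 7 for each row, row after row: the turn, a rotation vector about the world's x, y, z as a fraction of full scale, then the shift along the world's x, y, z as a fraction of full scale, then the finger opening in mm, from 0 to 91.8. In form: [wx, wy, wz, dx, dy, dz, fingers, wx, wy, wz, dx, dy, dz, fingers, ...]. A call has 1 to 20 rows; each row is the pose to reach, as a shift and turn from the pose commanded when the call began; what a row does not reach only later rows make up. Full scale, the value 1, is 1 m for a shift and 90 degrees for a turn. A row lasts 1/10 s, in which the tool goes at most 50 mm and 8.59 degrees, less where a joint would pass 70% of its speed; a pose out of reach is approached as far as the arm can. A call with a number of a shift or a turn outside -1 to 1 is refused whole. A call with a gripper value outside its range is refused whole. The fingers move at their own pace and stop on an object; "force" is the grip in N (left out, the last holds). Time passes only in rows, so rows that repeat a pose let the fingers close. It gives the time, the measured TCP pose, the force, the opening and the grip force at its end, in the units of the state.
- sensors.observe(): the state, without advancing time (a new reading comes with each control period).
- optics.get_image(name): name is "side" or "top" or "wrist"; returns the picture (384x512x3 uint8, blue, green, red); there is no depth.
- optics.calibration(name): a dict with "camera_matrix" (3x3 intrinsics, pixels), "rvec" (rotation vector, rad) and "tvec" (3), from world to camera coordinates, as OpenCV has them. Camera axes: x right, y down, z forward; pixel columns grow to the right and rows downward; lengths in m; the calibration is good to about 2 mm. A picture is of the moment at which its call begins: read the wrist's pose just before it. calibration takes no time and is no camera call; for the wrist camera it gives the pose at the moment of the call.
- arm.sign_off(): hands the job in; it is judged then, once.
The state is a dict: "clock": time; "joints": joint angles; "dq": joint speeds; "joint_efforts": joint torques, N m; "position": TCP position; "ee_rot": TCP orientation; "force": force on the tool from outside, world axes, zero at the start; "ft_torque": the same for the moment, N m; "width": opening from 0.0 (shut) to 1.0 (fully open); "gripper_force": force on a finger pad.
Only numpy, scipy, OpenCV 4.12 (cv2) and the standard library are available. Lean on these libraries where they do the work, as an engineer would, in place of code of your own. Each camera call takes 0.05 s, during which the arm holds its last target. There are 200 camera calls.

### The job

The four gearbox gears are back from the parts washer, in a row on the wire drain rack. Move the row over to the storage rack one by one, each gear into the blue nest moulded for its own size, so that the set stands in the order of the nests, sleeve up and lying flat on the pocket floor; set them down, do not drop them. Leave the driveshaft joint and the grease tin where they stand.

Things in the scene. Friction and masses are not known exactly. Their poses are not given: they have to be found in the camera images.
- gear_92_c (a point): largest, dark grey phosphated spur gear, loose, at most 0.75 kg, lying flat: toothed disc 92 mm across, 16 mm thick; a sleeve 32 mm across (grip this) stands on its middle, 16 to 48 mm above the underside. Point: on the axis, 24 mm above the underside; z is the axis, up. Starts in a row of four, 116 mm apart, any order, on the wire drain rack (492 x 122 mm, flat top 30 mm high, 10 mm end walls).
- gear_76_c (a point): second largest, bright steel spur gear, loose, at most 0.75 kg, lying flat: toothed disc 76 mm across, 16 mm thick; a sleeve 32 mm across (grip this) stands on its middle, 16 to 48 mm above the underside. Point: on the axis, 24 mm above the underside; z is the axis, up. Starts in a row of four, 116 mm apart, any order, on the wire drain rack (492 x 122 mm, flat top 30 mm high, 10 mm end walls).
- gear_60_c (a point): third largest, copper-coloured spur gear, loose, at most 0.75 kg, lying flat: toothed disc 60 mm across, 16 mm thick; a sleeve 32 mm across (grip this) stands on its middle, 16 to 48 mm above the underside. Point: on the axis, 24 mm above the underside; z is the axis, up. Starts in a row of four, 116 mm apart, any order, on the wire drain rack (492 x 122 mm, flat top 30 mm high, 10 mm end walls).
- gear_44_c (a point): smallest, brass-coloured spur gear, loose, at most 0.75 kg, lying flat: toothed disc 44 mm across, 16 mm thick; a sleeve 32 mm across (grip this) stands on its middle, 16 to 48 mm above the underside. Point: on the axis, 24 mm above the underside; z is the axis, up. Starts in a row of four, 116 mm apart, any order, on the wire drain rack (492 x 122 mm, flat top 30 mm high, 10 mm end walls).
- nest_92: blue nest for the 92 mm gear, fixed: 114 mm square base 5 mm thick with a round cup, pocket 104 mm inside diameter, light grey floor, wall 3 mm thick rising 14 mm above that floor, mouth flared by 3 mm. Origin: under the middle of the base, below the pocket's centre; floor 5 mm up, rim 19 mm up; z up. In a row of four, 116 mm apart, any order, on a chipboard deck with red beams, 30 mm high.
- nest_76: blue nest for the 76 mm gear, fixed: 114 mm square base 5 mm thick with a round cup, pocket 88 mm inside diameter, light grey floor, wall 3 mm thick rising 14 mm above that floor, mouth flared by 3 mm. Origin: under the middle of the base, below the pocket's centre; floor 5 mm up, rim 19 mm up; z up. In a row of four, 116 mm apart, any order, on a chipboard deck with red beams, 30 mm high.
- nest_60: blue nest for the 60 mm gear, fixed: 114 mm square base 5 mm thick with a round cup, pocket 72 mm inside diameter, light grey floor, wall 3 mm thick rising 14 mm above that floor, mouth flared by 3 mm. Origin: under the middle of the base, below the pocket's centre; floor 5 mm up, rim 19 mm up; z up. In a row of four, 116 mm apart, any order, on a chipboard deck with red beams, 30 mm high.
- nest_44: blue nest for the 44 mm gear, fixed: 114 mm square base 5 mm thick with a round cup, pocket 56 mm inside diameter, light grey floor, wall 3 mm thick rising 14 mm above that floor, mouth flared by 3 mm. Origin: under the middle of the base, below the pocket's centre; floor 5 mm up, rim 19 mm up; z up. In a row of four, 116 mm apart, any order, on a chipboard deck with red beams, 30 mm high.
- cv_joint: bystander: driveshaft joint standing on its dark bell (75 mm across), splined stub up, 134 mm high; loose, can topple. Origin: centre of its underside.
- grease_tin: bystander: green tin with yellow lid, 83 mm across, 98 mm high; loose. Origin: centre of its underside.

How it is judged:
At the end, for the whole second after the job is handed in: Each of the four gears lies in the nest of its own size, sleeve up, flat on the pocket floor (axis within 9 mm of the pocket's centre, not propped on the rim: height within 3.5 mm, tilt under 0.06 rad), released and at rest (horizontal distance between gear_92_c and nest_92 below 0.009 m and z of gear_92_c in the frame of nest_92 between 0.025 and 0.0325 m and angle between each of gear_92_c, gear_76_c, gear_60_c, gear_44_c's own z axis and vertical below 0.06 rad and linear speed of each of gear_92, gear_76, gear_60, gear_44 below 0.02 m/s and angular speed of each of gear_92, gear_76, gear_60, gear_44 below 0.3 rad/s and horizontal distance between gear_76_c and nest_76 below 0.009 m and z of gear_76_c in the frame of nest_76 between 0.025 and 0.0325 m and horizontal distance between gear_60_c and nest_60 below 0.009 m and z of gear_60_c in the frame of nest_60 between 0.025 and 0.0325 m and horizontal distance between gear_44_c and nest_44 below 0.009 m and z of gear_44_c in the frame of nest_44 between 0.025 and 0.0325 m); the robot touches nothing.
It fails at once if a gear is dropped (falls freely by more than about 18 mm) ((contact force between the fingers and gear_92 below 0.05 N and linear speed of gear_92 above 0.6 m/s) or (contact force between the fingers and gear_76 below 0.05 N and linear speed of gear_76 above 0.6 m/s) or (contact force between the fingers and gear_60 below 0.05 N and linear speed of gear_60 above 0.6 m/s) or (contact force between the fingers and gear_44 below 0.05 N and linear speed of gear_44 above 0.6 m/s)).
It fails at once if the driveshaft joint is disturbed (moved by more than 25 mm) (distance of cv_joint from where it was at the start of the episode above 0.025 m).
It fails at once if the grease tin is disturbed (moved by more than 25 mm) (distance of grease_tin from where it was at the start of the episode above 0.025 m).
It also fails if it takes over 93 s, if anything falls off the work surface, if the arm or the gripper's body presses on something with over 40 N, if the wrist force passes 120 N, or if a joint passes its speed limit or range.

## Working session

There is one attempt and no reset: what is moved stays moved. The work goes in short steps, Python scripts to look and compute and a tool call to move; the robot and the scene stay as the last step left them, time stands still between calls to the robot, and variables do not carry over. Pictures are saved under pics/ and viewed, at most 14 in all, crops included, and the job is handed in when it is done.

Besides the shell and the picture viewer there is one more tool, called after "Request:" by a JSON object that holds its "op" and its "data", one argument or row to a line. arm_command: Moves the arm, as the interface text tells. Its arguments: {"type":"object","properties":{"deltas":{"type":"array","items":{"type":"number"}},"force":{"type":"number"}},"required":["deltas"]}

```bash
mkdir -p pics; python3 - <<'E'
from cell import sensors, optics, arm
import cv2,numpy as np
for n in("top","side"):
    cv2.imwrite(f"pics/{n}0.png",optics.get_image(n)); c=optics.calibration(n); print(n,c)
s=sensors.observe(); print(s, arm.nose_length)
E
```

```text
top {'camera_matrix': array([[376.74006571,   0.        , 253.21279829],
       [  0.        , 376.74006571, 187.92087776],
       [  0.        ,   0.        ,   1.        ]]), 'rvec': array([ 2.11628872, -2.1469434 ,  0.2132201 ]), 'tvec': array([-0.00585764,  0.54032376,  0.93072981])}
side {'camera_matrix': array([[441.53223926,   0.        , 258.41855153],
       [  0.        , 441.53223926, 190.59398261],
       [  0.        ,   0.        ,   1.        ]]), 'rvec': array([ 0.33803012, -2.55419906,  1.52947575]), 'tvec': array([0.53577431, 0.13106409, 1.03208381])}
{'clock': 0.1, 'joints': array([ 1.10939712,  0.43512627,  0.02499827,  1.57399078, -0.01160033,
        1.13400174, -0.07508529]), 'dq': array([ 1.86097001e-04, -3.96484814e-03,  1.15993080e-03, -3.24259422e-03,
        8.80338924e-05, -6.13369500e-04, -5.08904104e-04]), 'joint_efforts': array([ 4.42917182e-03, -6.69120598e+01,  9.88923535e-01, -3.15147865e+01,
       -6.03231881e-02,  3.73354100e-02,  1.02445902e-04]), 'position': array([ 0.21923575, -0.58477569,  0.20554648]), 'ee_rot': array([-3.08988794e+00, -5.60226093e-01,  5.94486960e-04]), 'force': array([-0.10311805,  0.21750814,  0.05188797]), 'ft_torque': array([ 0.01571447, -0.03538009,  0.04270817]), 'gripper_force': 0.0, 'width': 1.0000145857633165} 0.019
```

View pics/top0.png

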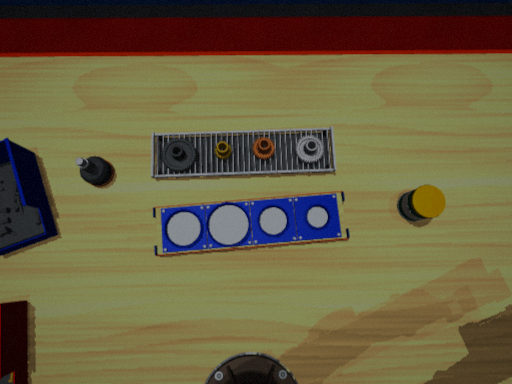

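View pics/side0.png

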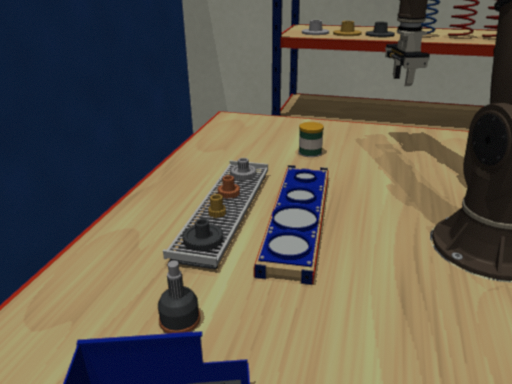

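The top view shows the gears at about (180,154) dark 92, (222,149) brass 44, (263,147) copper 60 and (310,149) steel 76. The nests are at (183,229), (229,224) largest, (273,221) and (317,217). The joint is at (95,170) and the tin at (425,203). Next I measure these.

```bash
cat > h.py <<'E'
import cv2,numpy as np
from cell import sensors, optics, arm
def ray(cal,uv,z):
    R=cv2.Rodrigues(cal["rvec"])[0]; C=-R.T@np.ravel(cal["tvec"])
    d=R.T@np.linalg.inv(cal["camera_matrix"])@np.array([uv[0],uv[1],1.])
    return C+d*(z-C[2])/d[2]
def proj(cal,p):
    return cv2.projectPoints(np.array([p],float),cal["rvec"],cal["tvec"],cal["camera_matrix"],None)[0].ravel()
E
python3 - <<'E'
from h import *
im=cv2.imread("pics/top0.png"); cal=optics.calibration("top")
R=cv2.Rodrigues(cal["rvec"])[0]; print("cam",-R.T@np.ravel(cal["tvec"]))
hsv=cv2.cvtColor(im,cv2.COLOR_BGR2HSV)
blue=cv2.inRange(hsv,(105,120,50),(130,255,255)); 
g=cv2.inRange(hsv,(0,0,100),(180,70,255)); g[:190]=0; g[262:]=0; g[:,:150]=0; g[:,350:]=0
for c in cv2.findContours(g,cv2.RETR_EXTERNAL,cv2.CHAIN_APPROX_NONE)[0]:
    if cv2.contourArea(c)>100:
        e=cv2.fitEllipse(c); p=ray(cal,e[0],.035); q=ray(cal,(e[0][0]+np.sqrt(e[1][0]*e[1][1]),e[0][1]),.035)
        print("nest",np.round(e[0],1),np.round(p,4),"dia",round(np.linalg.norm(p-q),4))
for n,m in(("brass",cv2.inRange(hsv,(15,120,40),(30,255,255))),("copper",cv2.inRange(hsv,(3,120,40),(14,255,255)))):
    m[:130]=0;m[165:]=0;m[:,:170]=0;m[:,330:]=0
    for c in cv2.findContours(m,cv2.RETR_EXTERNAL,cv2.CHAIN_APPROX_NONE)[0]:
        if cv2.contourArea(c)>60: x,y,w,h=cv2.boundingRect(c);print(n,x,y,w,h,ray(cal,(x+w/2,y+h/2),.046))
for n,z,l in(("tin",.098,[(425,201)]),("joint",.0,[(97,175)]),("rackcorners",.03,[(153,134),(332,129),(334,174),(153,178)])):
    for uv in l: print(n,ray(cal,uv,z).round(3))
cv2.imwrite("pics/topc.png",cv2.resize(im[120:190,145:345],None,fx=4,fy=4,interpolation=cv2.INTER_CUBIC))
E
```

```text
cam [0.36062014 0.00251059 1.01399649]
nest [183.5 228.1] [0.4397 0.168  0.035 ] dia 0.0835
nest [317.  216.5] [ 0.4648 -0.1794  0.035 ] dia 0.0516
nest [272.9 220.4] [ 0.4564 -0.0637  0.035 ] dia 0.068
nest [228.3 224.3] [0.4477 0.0522 0.035 ] dia 0.1001
brass 215 141 17 18 [0.64459376 0.06376425 0.046     ]
copper 252 137 23 22 [ 0.64888718 -0.04283347  0.046     ]
tin [ 0.493 -0.437  0.098]
joint [0.591 0.413 0.   ]
rackcorners [0.697 0.256 0.03 ]
rackcorners [ 0.706 -0.233  0.03 ]
rackcorners [ 0.579 -0.231  0.03 ]
rackcorners [0.574 0.252 0.03 ]
```

View pics/topc.png

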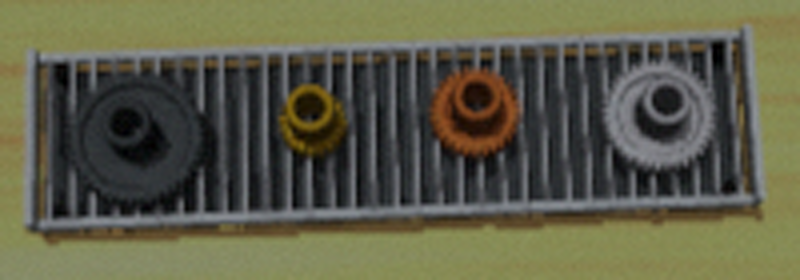

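The crop shows the sleeve-top rings at crop pixels of about (127,127), (311,104), (477,98) and (665,103). I convert these at z=0.078.

```bash
python3 - <<'E'
from h import *
cal=optics.calibration("top")
for n,u,v in(("92",127,127),("44",311,104),("60",477,98),("76",665,103)):
    print(n,ray(cal,((u+.5)/4-.5+145,(v+.5)/4-.5+120),.078).round(4))
from scipy.spatial.transform import Rotation as R
print(R.from_rotvec(sensors.observe()["ee_rot"]).as_matrix().round(3))
E
```

```text
92 [0.633  0.1826 0.078 ]
44 [0.6469 0.0646 0.078 ]
60 [ 0.6497 -0.0425  0.078 ]
76 [ 0.645  -0.1641  0.078 ]
[[ 0.936  0.351 -0.001]
 [ 0.351 -0.936  0.001]
 [-0.    -0.001 -1.   ]]
```

Request:
{"op": "arm_command", "data": {
  "deltas": [0, 0, 0.771, 0.426, 0.421, 0.03, 80, 0, 0, 0.771, 0.426, 0.421, 0.03, 80, 0, 0, 0.771, 0.426, 0.421, 0.03, 80, 0, 0, 0.771, 0.426, 0.421, 0.03, 80, 0, 0, 0.771, 0.426, 0.421, 0.03, 80, 0, 0, 0.771, 0.426, 0.421, 0.03, 80, 0, 0, 0.771, 0.426, 0.421, 0.03, 80, 0, 0, 0.771, 0.426, 0.421, 0.03, 80, 0, 0, 0.771, 0.426, 0.421, 0.03, 80, 0, 0, 0.771, 0.426, 0.421, 0.03, 80, 0, 0, 0.771, 0.426, 0.421, 0.03, 80, 0, 0, 0.771, 0.426, 0.421, 0.03, 80, 0, 0, 0.771, 0.426, 0.421, 0.03, 80, 0, 0, 0.771, 0.426, 0.421, 0.03, 80, 0, 0, 0.771, 0.426, 0.421, 0.03, 80, 0, 0, 0.771, 0.426, 0.421, 0.03, 80, 0, 0, 0.771, 0.426, 0.421, 0.03, 80, 0, 0, 0.771, 0.426, 0.421, 0.03, 80],
  "force": 25
}}

```text
clock: 1.9
position: [0.645, -0.1652, 0.2364]
ee_rot: [2.224, 2.219, -0.0]
force: [-0.4, 0.8, 0.2]
width: 0.872
gripper_force: 0.0
```

```bash
python3 - <<'E'
from h import *
cal=optics.calibration("wrist"); im=optics.get_image("wrist"); cv2.imwrite("pics/w1.png",im)
print(sensors.observe()["position"],sensors.observe()["joints"].round(2),cal["camera_matrix"].round(0).tolist())
R=cv2.Rodrigues(cal["rvec"])[0]; print("cam",-R.T@np.ravel(cal["tvec"]),R.round(2))
print("exp",proj(cal,(.645,-.1641,.078)))
E
```

```text
[ 0.64511463 -0.16496204  0.23642126] [ 0.4   0.51 -0.37  1.39  0.19  1.27  0.02] [[323.0, 0.0, 256.0], [0.0, 323.0, 188.0], [0.0, 0.0, 1.0]]
cam [ 0.64541288 -0.09810285  0.41475344] [[ 1.   -0.   -0.  ]
 [-0.   -0.97  0.25]
 [-0.   -0.25 -0.97]]
exp [255.67673821 168.71013375]
```

View pics/w1.png

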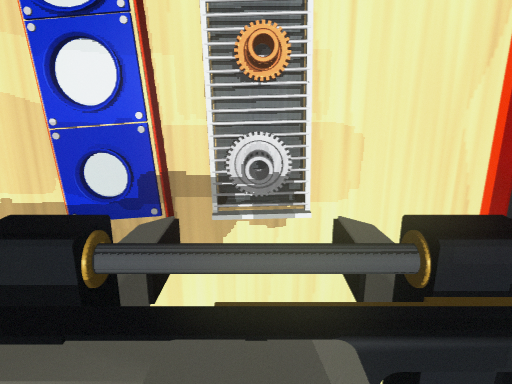

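The wrist view shows the steel sleeve top at about (260,169), copper at about (263,44), and nest floors at (108,174) and (86,71). I cast rays for all of these and compare with the top view.

```bash
cat >> h.py <<'E'
def nests(im,cal):
    hsv=cv2.cvtColor(im,cv2.COLOR_BGR2HSV)
    b=cv2.inRange(hsv,(105,120,40),(130,255,255)); out=[]
    cs,hi=cv2.findContours(b,cv2.RETR_CCOMP,cv2.CHAIN_APPROX_NONE)
    for c,h in zip(cs,hi[0]):
        if h[3]>=0 and cv2.contourArea(c)>500:
            e=cv2.fitEllipse(c); p=ray(cal,e[0],.035); q=ray(cal,(e[0][0]+max(e[1]),e[0][1]),.035)
            print("nest",np.round(e[0],1),p.round(4),"dia",round(np.linalg.norm(p-q),4))
E
python3 - <<'E'
from h import *
cal=optics.calibration("wrist"); im=cv2.imread("pics/w1.png"); nests(im,cal)
for u,v in((260,169),(263,44)): print(ray(cal,(u,v),.078))
hsv=cv2.cvtColor(im,cv2.COLOR_BGR2HSV); m=cv2.inRange(hsv,(3,120,40),(14,255,255)); m[:,:210]=0;m[:,310:]=0;m[100:]=0
c=max(cv2.findContours(m,0,cv2.CHAIN_APPROX_NONE)[0],key=cv2.contourArea); print("copper disc",cv2.minEnclosingCircle(c),ray(cal,cv2.minEnclosingCircle(c)[0],.046))
cv2.imwrite("pics/w1c.png",cv2.resize(im[10:210,200:320],None,fx=3,fy=3,interpolation=cv2.INTER_CUBIC))
E
```

```text
nest [105.5 174.3] [ 0.4645 -0.1787  0.035 ] dia 0.0587
nest [85.6 71.2] [ 0.4562 -0.0616  0.035 ] dia 0.0779
[ 0.6497047  -0.16416152  0.078     ]
[ 0.6524579  -0.04121264  0.078     ]
copper disc ((260.0, 49.5), 22.610937118530273) [ 0.64995076 -0.04123724  0.046     ]
```

View pics/w1c.png

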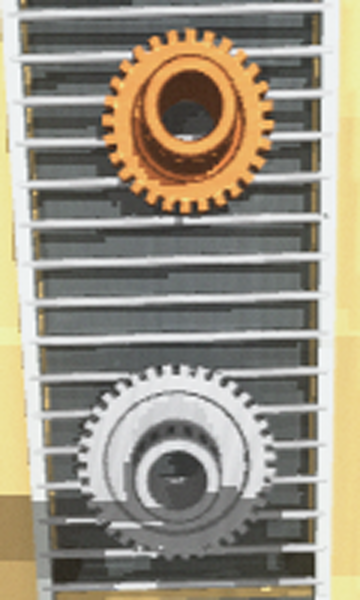

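Request:
{"op": "arm_command", "data": {
  "deltas": [0, 0, 0, 0.003, 0.001, -0.04, 80, 0, 0, 0, 0.003, 0.001, -0.08, 70, 0, 0, 0, 0.003, 0.001, -0.12, 60, 0, 0, 0, 0.003, 0.001, -0.145, 60, 0, 0, 0, 0.003, 0.001, -0.16, 60, 0, 0, 0, 0.003, 0.001, -0.166, 60, 0, 0, 0, 0.003, 0.001, -0.166, 60, 0, 0, 0, 0.003, 0.001, -0.166, 50, 0, 0, 0, 0.003, 0.001, -0.166, 40, 0, 0, 0, 0.003, 0.001, -0.166, 36, 0, 0, 0, 0.003, 0.001, -0.166, 30, 0, 0, 0, 0.003, 0.001, -0.166, 24, 0, 0, 0, 0.003, 0.001, -0.166, 24, 0, 0, 0, 0.003, 0.001, -0.166, 24, 0, 0, 0, 0.003, 0.001, -0.166, 24],
  "force": 25
}}

```text
clock: 3.45
position: [0.6484, -0.1632, 0.0702]
ee_rot: [-2.223, -2.22, 0.0]
force: [-0.6, 1.1, 0.4]
width: 0.263
gripper_force: 0.0
```

It closed to 24 mm with no force, so the sleeve isn't between the pads. I look before moving on.

```bash
python3 - <<'E'
from h import *
s=sensors.observe(); im=optics.get_image("wrist"); cv2.imwrite("pics/w2.png",im); cs=optics.get_image("side")
cv2.imwrite("pics/s2.png",cv2.resize(cs[120:280,150:350],None,fx=4,fy=3.75)) 
print(s["width"],s["gripper_force"],s["position"])
E
```

```text
0.2628937260675327 0.0 [ 0.64839927 -0.16322877  0.07018785]
```

View pics/w2.png

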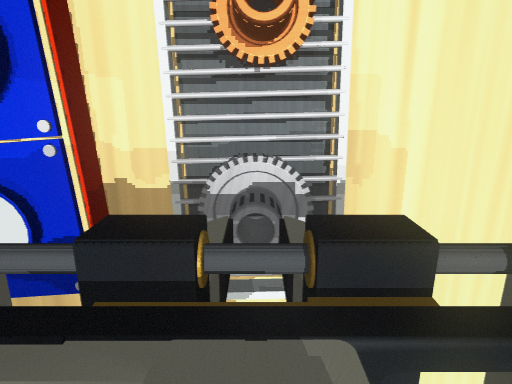

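View pics/s2.png

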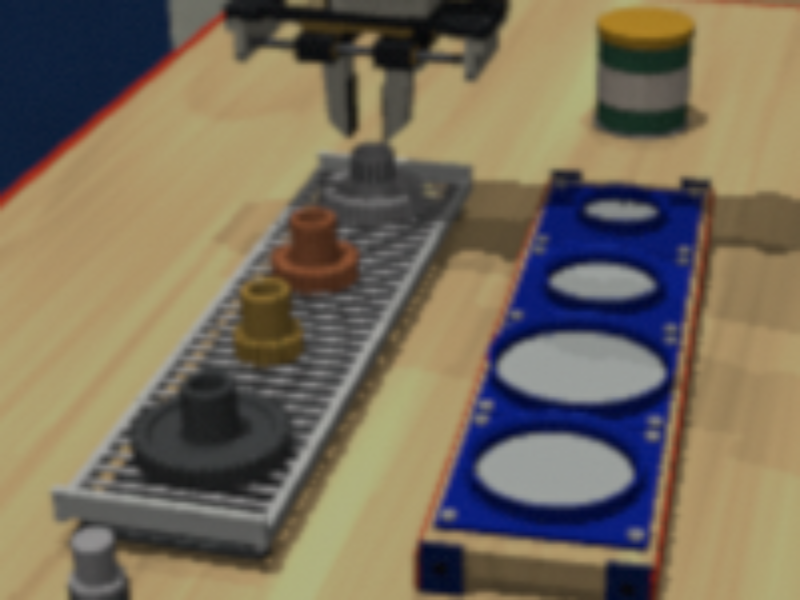

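The wrist view shows the sleeve at about (256,222), ahead (+y) of the closed fingers. The side view shows the fingertips, near (242,156), behind or above the sleeve top at (243,160). I check this with projections.

```bash
python3 - <<'E'
from h import *
cs=optics.calibration("side"); w=optics.calibration("wrist"); t=optics.calibration("top")
R=cv2.Rodrigues(w["rvec"])[0]; print("wcam",-R.T@np.ravel(w["tvec"]))
R=cv2.Rodrigues(cs["rvec"])[0]; print("scam",-R.T@np.ravel(cs["tvec"]))
for p in((.648,-.164,.078),(.648,-.163,.051),(.648,-.163,.070)): print(p,"side",proj(cs,p).round(1),"wrist",proj(w,p).round(1),"top",proj(t,p).round(1))
print("side sleeve on z.078",ray(cs,(243,160),.078)); print("wrist sleeve",ray(w,(256,222),.078))
print("fingertip side ray at y plane:",[ray(cs,(242.5,156.5),z).round(3).tolist() for z in(.03,.051,.07,.09,.11)])
print("wrist ray through finger",[ray(w,(256,260),z).round(3).tolist() for z in(.03,.051,.07,.09,.11)])
E
```

```text
wcam [ 0.64875893 -0.09618389  0.24854441]
scam [0.28626957 0.9589503  0.6065418 ]
(0.648, -0.164, 0.078) side [242.6 160.2] wrist [254.7 228.8] top [310.8 144.3]
(0.648, -0.163, 0.051) side [242.7 168.7] wrist [254.9 211.7] top [308.7 147.3]
(0.648, -0.163, 0.07) side [242.6 162.9] wrist [254.8 222.1] top [309.9 145.2]
side sleeve on z.078 [ 0.64734829 -0.1658423   0.078     ]
wrist sleeve [ 0.64871895 -0.15995025  0.078     ]
fingertip side ray at y plane: [[0.69, -0.294, 0.03], [0.675, -0.248, 0.051], [0.662, -0.207, 0.07], [0.648, -0.164, 0.09], [0.634, -0.12, 0.11]]
wrist ray through finger [[0.649, -0.208, 0.03], [0.649, -0.197, 0.051], [0.649, -0.187, 0.07], [0.649, -0.177, 0.09], [0.649, -0.167, 0.11]]
```

Every camera puts the sleeve where I expected. The side view puts the fingertips at z≈0.09 instead of the reported 0.051, so the real tool sits about 39 mm higher than the state says. I open, lower in part and check again.

Request:
{"op": "arm_command", "data": {
  "deltas": [0, 0, 0, 0, 0, 0, 50, 0, 0, 0, 0, 0, 0, 60, 0, 0, 0, 0, 0, 0, 60, 0, 0, 0, 0, 0, 0, 60, 0, 0, 0, 0, 0, -0.01, 60, 0, 0, 0, 0, 0, -0.02, 60, 0, 0, 0, 0, 0, -0.028, 60, 0, 0, 0, 0, 0, -0.028, 60, 0, 0, 0, 0, 0, -0.028, 60]
}}

```text
clock: 4.45
position: [0.6482, -0.1631, 0.0417]
ee_rot: [-2.222, -2.22, 0.001]
force: [-0.4, -0.4, 0.2]
width: 0.654
gripper_force: 0.0
```

```bash
python3 - <<'E'
from h import *
im=optics.get_image("wrist"); cs=optics.get_image("side"); cv2.imwrite("pics/s3full.png",cs);cv2.imwrite("pics/w3full.png",im)
a=cv2.resize(cs[120:200,190:300],None,fx=5,fy=5); b=cv2.resize(im[120:320,180:360],(400,400)) 
a=cv2.resize(a,(400,400*80//110)); o=np.zeros((400,800,3),np.uint8); o[:a.shape[0],:400]=a; o[:,400:]=b[:,:400]
cv2.imwrite("pics/c3.png",o); print(sensors.observe()["position"],sensors.observe()["force"])
E
```

```text
[ 0.64874804 -0.16319086  0.04248143] [-0.02166535  0.61839615 -1.35930913]
```

View pics/c3.png

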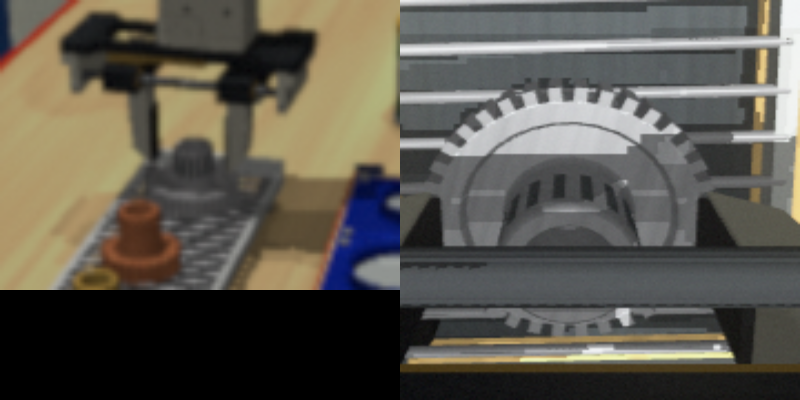

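The side view shows the tips at rows of about 164 and 168, so z≈0.06, on either side of the sleeve and centred on it. This confirms the offset: tip z ≈ state z + 0.018. I lower 8 mm more and close.

Request:
{"op": "arm_command", "data": {
  "deltas": [0, 0, 0, 0, 0, -0.004, 60, 0, 0, 0, 0, 0, -0.008, 60, 0, 0, 0, 0, 0, -0.008, 50, 0, 0, 0, 0, 0, -0.008, 40, 0, 0, 0, 0, 0, -0.008, 36, 0, 0, 0, 0, 0, -0.008, 30, 0, 0, 0, 0, 0, -0.008, 24, 0, 0, 0, 0, 0, -0.008, 24, 0, 0, 0, 0, 0, -0.008, 24, 0, 0, 0, 0, 0, -0.008, 24],
  "force": 25
}}

```text
clock: 5.55
position: [0.6485, -0.1633, 0.0344]
ee_rot: [2.222, 2.22, 0.0]
force: [-1.3, 0.5, 1.6]
width: 0.342
gripper_force: 25.0
```

The grip is 25 N at 31.4 mm. Next I lift and carry it to above nest_76.

Request:
{"op": "arm_command", "data": {
  "deltas": [0, 0, 0, 0, 0, 0.02, 24, 0, 0, 0, 0, 0, 0.05, 24, 0, 0, 0, 0, 0, 0.085, 24, 0, 0, 0, 0, 0, 0.1, 24, 0, 0, 0, -0.01, 0.016, 0.1, 24, 0, 0, 0, -0.03, 0.048, 0.1, 24, 0, 0, 0, -0.055, 0.087, 0.1, 24, 0, 0, 0, -0.08, 0.127, 0.1, 24, 0, 0, 0, -0.105, 0.167, 0.1, 24, 0, 0, 0, -0.13, 0.207, 0.1, 24, 0, 0, 0, -0.155, 0.246, 0.1, 24, 0, 0, 0, -0.18, 0.286, 0.1, 24, 0, 0, 0, -0.198, 0.315, 0.1, 24, 0, 0, 0, -0.209, 0.332, 0.1, 24, 0, 0, 0, -0.209, 0.332, 0.08, 24, 0, 0, 0, -0.209, 0.332, 0.055, 24, 0, 0, 0, -0.209, 0.332, 0.045, 24, 0, 0, 0, -0.209, 0.332, 0.045, 24, 0, 0, 0, -0.209, 0.332, 0.045, 24]
}}

```text
clock: 7.45
position: [0.4396, 0.1688, 0.0795]
ee_rot: [-2.223, -2.22, 0.0]
force: [1.3, -0.1, -4.6]
width: 0.336
gripper_force: 25.0
```

```bash
python3 - <<'E'
from h import *
im=optics.get_image("wrist"); cw=optics.calibration("wrist"); cs=optics.get_image("side"); cal=optics.calibration("side"); 
a=cs[170:270,240:365].copy(); b=im[60:330,130:380]
a=cv2.resize(a,(400,320)); b=cv2.resize(b,(400,432)); o=np.zeros((432,800,3),np.uint8); o[:320,:400]=a; o[:,400:]=b
cv2.imwrite("pics/c4.png",o); s=sensors.observe(); print(s["position"],s["width"],s["gripper_force"],s["force"])
for z in(.035,.049,.085): print(z,proj(cal,(.4397,.169,z)),proj(cw,(.4397,.169,z)))
E
```

```text
[0.44015346 0.16903545 0.08007427] 0.3421227567425408 24.99909996986389 [ 0.31331921  0.17360137 -3.75222696]
0.035 [288.5722235  247.40969539] [255.16589527 200.5394522 ]
0.049 [288.72052626 242.17560272] [255.13268386 206.46078133]
0.085 [289.11129942 228.3839312 ] [255.0248577  225.68532348]
```

View pics/c4.png

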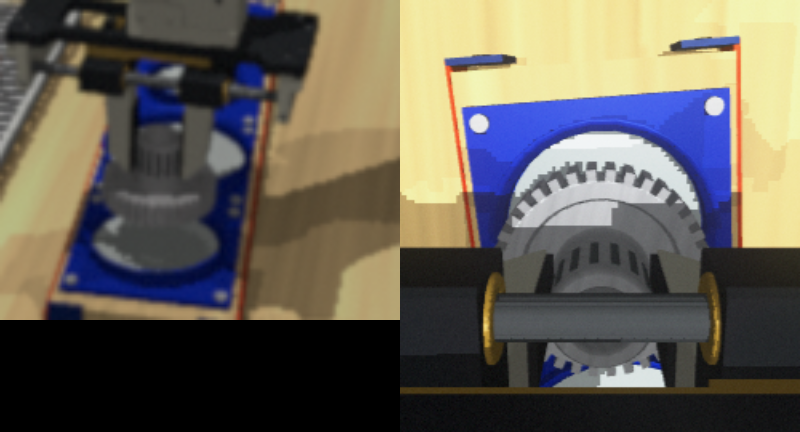

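In the side view the held disc is at about (289,228), against the predicted (289,229). The wrist view shows it centred over the pocket, so I lower it.

Request:
{"op": "arm_command", "data": {
  "deltas": [0, 0, 0, 0, 0, -0.01, 24, 0, 0, 0, 0, 0, -0.02, 24, 0, 0, 0, 0, 0, -0.028, 24, 0, 0, 0, 0, 0, -0.034, 24, 0, 0, 0, 0, 0, -0.038, 24, 0, 0, 0, 0, 0, -0.04, 24, 0, 0, 0, 0, 0, -0.04, 24, 0, 0, 0, 0, 0, -0.04, 24]
}}

```text
clock: 8.35
position: [0.4396, 0.1689, 0.0393]
ee_rot: [2.222, 2.22, 0.001]
force: [0.9, -0.5, -5.9]
width: 0.343
gripper_force: 25.0
```

Request:
{"op": "arm_command", "data": {
  "deltas": [0, 0, 0, 0, 0, -0.001, 24, 0, 0, 0, 0, 0, -0.001, 30, 0, 0, 0, 0, 0, -0.001, 34, 0, 0, 0, 0, 0, -0.001, 40, 0, 0, 0, 0, 0, -0.001, 50, 0, 0, 0, 0, 0, -0.001, 60, 0, 0, 0, 0, 0, -0.001, 60, 0, 0, 0, 0, 0, 0.02, 60, 0, 0, 0, 0, 0, 0.05, 60, 0, 0, 0, 0, 0, 0.09, 60, 0, 0, 0, 0, 0, 0.13, 60, 0, 0, 0, 0.045, -0.045, 0.16, 60, 0, 0, 0, 0.08, -0.08, 0.18, 60, 0, 0, 0, 0.115, -0.115, 0.18, 60, 0, 0, 0, 0.15, -0.15, 0.18, 60, 0, 0, 0, 0.18, -0.18, 0.18, 60, 0, 0, 0, 0.2, -0.2, 0.18, 60, 0, 0, 0, 0.211, -0.211, 0.18, 60, 0, 0, 0, 0.211, -0.211, 0.18, 60, 0, 0, 0, 0.211, -0.211, 0.18, 60]
}}

```text
clock: 10.35
position: [0.6499, -0.0415, 0.2187]
ee_rot: [-2.221, -2.22, 0.0]
force: [0.2, 1.1, -0.1]
width: 0.657
gripper_force: 0.0
```

```bash
python3 - <<'E'
from h import *
im=optics.get_image("wrist"); cw=optics.calibration("wrist"); t=optics.get_image("top")
cv2.imwrite("pics/w5.png",im); cv2.imwrite("pics/t5.png",t); s=sensors.observe(); print(s["position"],s["width"])
nests(im,cw)
o=np.zeros((600,800,3),np.uint8); o[:384,:512]=im; a=t[195:260,150:350]; o[390:600,:646]=cv2.resize(a,(646,210)); cv2.imwrite("pics/c5.png",o)
E
```

```text
[ 0.6497099  -0.04047938  0.21936175] 0.6553635783390391
nest [ 88.  183.9] [ 0.4556 -0.0625  0.035 ] dia 0.0754
nest [66.2 76.6] [0.4474 0.0553 0.035 ] dia 0.1135
```

View pics/c5.png

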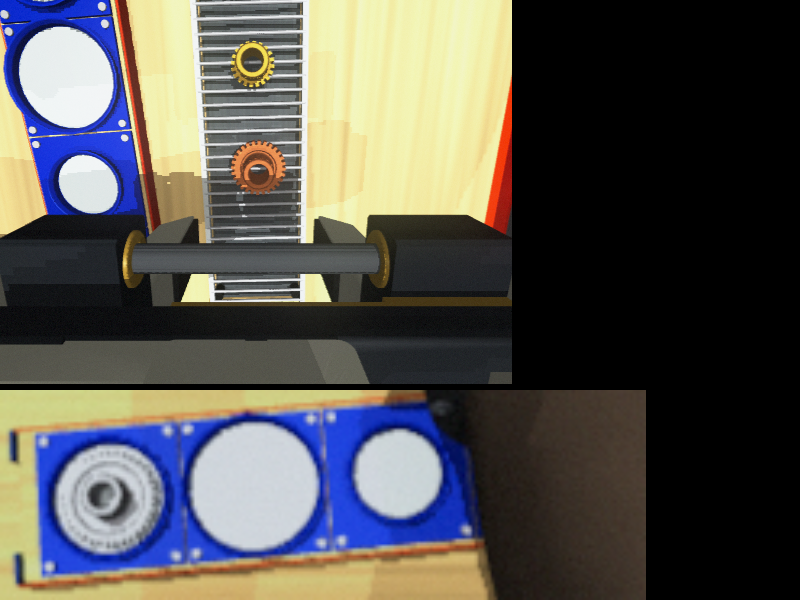

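The steel gear lies centred in its nest in the top view. The wrist view shows the copper sleeve top at about (259,175) and brass at about (253,62).

```bash
python3 - <<'E'
from h import *
cw=optics.calibration("wrist")
print(ray(cw,(259,175),.078),ray(cw,(253,62),.078),sensors.observe()["position"])
E
```

```text
[ 0.65299104 -0.04239329  0.078     ] [0.64703091 0.06501288 0.078     ] [ 0.6497099  -0.04047938  0.21936175]
```

Request:
{"op": "arm_command", "data": {
  "deltas": [0, 0, 0, 0.002, 0, -0.045, 60, 0, 0, 0, 0.002, 0, -0.09, 60, 0, 0, 0, 0.002, 0, -0.13, 60, 0, 0, 0, 0.002, 0, -0.16, 60, 0, 0, 0, 0.002, 0, -0.177, 60, 0, 0, 0, 0.002, 0, -0.184, 60, 0, 0, 0, 0.002, 0, -0.184, 60, 0, 0, 0, 0.002, 0, -0.184, 50, 0, 0, 0, 0.002, 0, -0.184, 40, 0, 0, 0, 0.002, 0, -0.184, 36, 0, 0, 0, 0.002, 0, -0.184, 30, 0, 0, 0, 0.002, 0, -0.184, 24, 0, 0, 0, 0.002, 0, -0.184, 24, 0, 0, 0, 0.002, 0, -0.184, 24, 0, 0, 0, 0.002, 0, -0.184, 24]
}}

```text
clock: 11.95
position: [0.6527, -0.0422, 0.0358]
ee_rot: [2.222, 2.22, 0.001]
force: [-1.6, 0.2, 6.5]
width: 0.345
gripper_force: 25.0
```

Request:
{"op": "arm_command", "data": {
  "deltas": [0, 0, 0, 0, 0, 0.015, 24, 0, 0, 0, 0, 0, 0.04, 24, 0, 0, 0, 0, 0, 0.065, 24, 0, 0, 0, 0, 0, 0.08, 24, 0, 0, 0, -0.02, -0.002, 0.08, 24, 0, 0, 0, -0.05, -0.005, 0.08, 24, 0, 0, 0, -0.085, -0.009, 0.08, 24, 0, 0, 0, -0.12, -0.012, 0.08, 24, 0, 0, 0, -0.155, -0.016, 0.08, 24, 0, 0, 0, -0.18, -0.019, 0.08, 24, 0, 0, 0, -0.1965, -0.0205, 0.08, 24, 0, 0, 0, -0.1965, -0.0205, 0.08, 24, 0, 0, 0, -0.1965, -0.0205, 0.06, 24, 0, 0, 0, -0.1965, -0.0205, 0.04, 24, 0, 0, 0, -0.1965, -0.0205, 0.025, 24, 0, 0, 0, -0.1965, -0.0205, 0.015, 24, 0, 0, 0, -0.1965, -0.0205, 0.009, 24, 0, 0, 0, -0.1965, -0.0205, 0.006, 24, 0, 0, 0, -0.1965, -0.0205, 0.006, 24, 0, 0, 0, -0.1965, -0.0205, 0.006, 24]
}}

```text
clock: 13.95
position: [0.4564, -0.0627, 0.0417]
ee_rot: [2.222, 2.22, 0.001]
force: [1.0, -0.4, -3.5]
width: 0.343
gripper_force: 25.0
```

Request:
{"op": "arm_command", "data": {
  "deltas": [0, 0, 0, 0, 0, -0.0015, 24, 0, 0, 0, 0, 0, -0.0015, 30, 0, 0, 0, 0, 0, -0.0015, 34, 0, 0, 0, 0, 0, -0.0015, 40, 0, 0, 0, 0, 0, -0.0015, 50, 0, 0, 0, 0, 0, -0.0015, 60, 0, 0, 0, 0, 0, -0.0015, 60, 0, 0, 0, 0, 0, 0.02, 60, 0, 0, 0, 0, 0, 0.05, 60, 0, 0, 0, 0, 0, 0.09, 60, 0, 0, 0, 0, 0, 0.13, 60, 0, 0, 0, 0.03, 0.02, 0.16, 60, 0, 0, 0, 0.065, 0.044, 0.18, 60, 0, 0, 0, 0.1, 0.067, 0.18, 60, 0, 0, 0, 0.135, 0.09, 0.18, 60, 0, 0, 0, 0.165, 0.11, 0.18, 60, 0, 0, 0, 0.182, 0.121, 0.18, 60, 0, 0, 0, 0.191, 0.1275, 0.18, 60, 0, 0, 0, 0.191, 0.1275, 0.18, 60, 0, 0, 0, 0.191, 0.1275, 0.18, 60]
}}

```text
clock: 15.95
position: [0.6462, 0.064, 0.2211]
ee_rot: [-2.223, -2.22, 0.002]
force: [-0.2, -1.5, 0.1]
width: 0.652
gripper_force: 0.0
```

```bash
python3 - <<'E'
from h import *
im=optics.get_image("wrist"); cw=optics.calibration("wrist"); t=optics.get_image("top")
s=sensors.observe(); print(s["position"],s["width"]); print("pred",proj(cw,(.647,.065,.078)),proj(cw,(.633,.1826,.078)))
nests(im,cw)
o=np.zeros((600,800,3),np.uint8); o[:384,:512]=im; a=t[195:260,150:350]; o[390:600,:646]=cv2.resize(a,(646,210)); cv2.imwrite("pics/c6.png",o)
E
```

```text
[0.64618899 0.06359459 0.22148608] 0.6537538415701432
pred [256.58629328 171.27944702] [241.29488378  46.57229877]
nest [58.7 67. ] [0.4365 0.1698 0.035 ] dia 0.0977
```

View pics/c6.png

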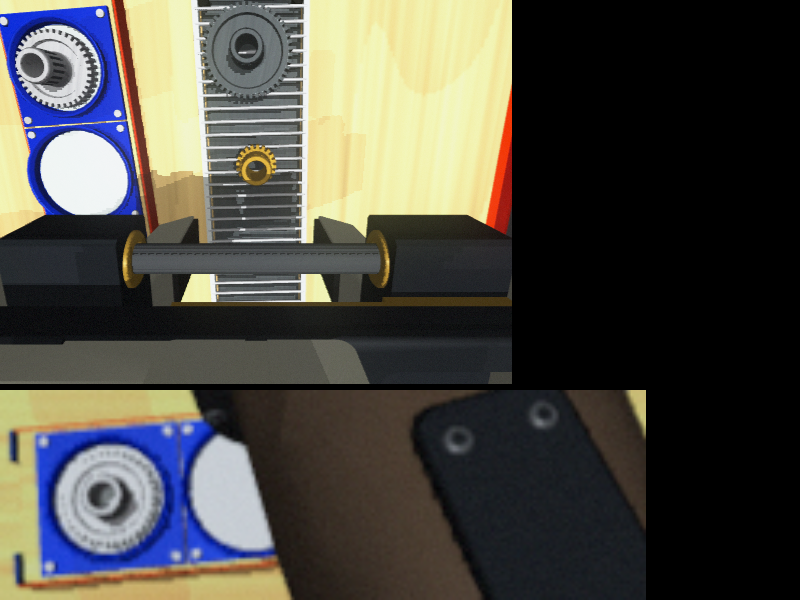

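The brass sleeve at (257,170) matches the prediction. The dark sleeve at (247,46) puts gear_92 at x≈0.638. Now I grasp brass.

Request:
{"op": "arm_command", "data": {
  "deltas": [0, 0, 0, 0.001, 0.001, -0.045, 60, 0, 0, 0, 0.001, 0.001, -0.09, 60, 0, 0, 0, 0.001, 0.001, -0.13, 60, 0, 0, 0, 0.001, 0.001, -0.16, 60, 0, 0, 0, 0.001, 0.001, -0.177, 60, 0, 0, 0, 0.001, 0.001, -0.185, 60, 0, 0, 0, 0.001, 0.001, -0.185, 60, 0, 0, 0, 0.001, 0.001, -0.185, 50, 0, 0, 0, 0.001, 0.001, -0.185, 40, 0, 0, 0, 0.001, 0.001, -0.185, 36, 0, 0, 0, 0.001, 0.001, -0.185, 30, 0, 0, 0, 0.001, 0.001, -0.185, 24, 0, 0, 0, 0.001, 0.001, -0.185, 24, 0, 0, 0, 0.001, 0.001, -0.185, 24, 0, 0, 0, 0.001, 0.001, -0.185, 24]
}}

```text
clock: 17.55
position: [0.6479, 0.0658, 0.0368]
ee_rot: [2.222, 2.22, 0.0]
force: [-2.9, -0.3, 6.2]
width: 0.343
gripper_force: 25.0
```

Request:
{"op": "arm_command", "data": {
  "deltas": [0, 0, 0, 0, 0, 0.02, 24, 0, 0, 0, 0, 0, 0.06, 24, 0, 0, 0, 0, 0, 0.085, 24, 0, 0, 0, -0.015, -0.02, 0.085, 24, 0, 0, 0, -0.036, -0.048, 0.085, 24, 0, 0, 0, -0.06, -0.08, 0.085, 24, 0, 0, 0, -0.084, -0.112, 0.085, 24, 0, 0, 0, -0.108, -0.145, 0.085, 24, 0, 0, 0, -0.132, -0.177, 0.085, 24, 0, 0, 0, -0.156, -0.209, 0.085, 24, 0, 0, 0, -0.174, -0.233, 0.085, 24, 0, 0, 0, -0.183, -0.245, 0.085, 24, 0, 0, 0, -0.183, -0.245, 0.08, 24, 0, 0, 0, -0.183, -0.245, 0.055, 24, 0, 0, 0, -0.183, -0.245, 0.035, 24, 0, 0, 0, -0.183, -0.245, 0.02, 24, 0, 0, 0, -0.183, -0.245, 0.01, 24, 0, 0, 0, -0.183, -0.245, 0.006, 24, 0, 0, 0, -0.183, -0.245, 0.006, 24, 0, 0, 0, -0.183, -0.245, 0.006, 24]
}}

```text
clock: 19.55
position: [0.4656, -0.1789, 0.0426]
ee_rot: [2.221, 2.22, 0.001]
force: [-0.6, -0.4, -2.2]
width: 0.34
gripper_force: 25.0
```

Request:
{"op": "arm_command", "data": {
  "deltas": [0, 0, 0, 0, 0, -0.0015, 24, 0, 0, 0, 0, 0, -0.0015, 30, 0, 0, 0, 0, 0, -0.0015, 34, 0, 0, 0, 0, 0, -0.0015, 40, 0, 0, 0, 0, 0, -0.0015, 50, 0, 0, 0, 0, 0, -0.0015, 60, 0, 0, 0, 0, 0, 0.02, 60, 0, 0, 0, 0, 0, 0.06, 60, 0, 0, 0, 0, 0, 0.1, 60, 0, 0, 0, 0, 0, 0.14, 60, 0, 0, 0, 0.016, 0.034, 0.17, 60, 0, 0, 0, 0.035, 0.074, 0.18, 60, 0, 0, 0, 0.055, 0.116, 0.18, 60, 0, 0, 0, 0.076, 0.159, 0.18, 60, 0, 0, 0, 0.097, 0.203, 0.18, 60, 0, 0, 0, 0.118, 0.247, 0.18, 60, 0, 0, 0, 0.14, 0.292, 0.18, 60, 0, 0, 0, 0.158, 0.33, 0.18, 60, 0, 0, 0, 0.173, 0.362, 0.18, 60, 0, 0, 0, 0.173, 0.362, 0.18, 60]
}}

```text
clock: 21.55
position: [0.6378, 0.1893, 0.2214]
ee_rot: [-2.213, -2.225, -0.003]
force: [-0.4, 1.1, -0.4]
width: 0.653
gripper_force: 0.0
```

```bash
python3 - <<'E'
from h import *
im=optics.get_image("wrist"); cw=optics.calibration("wrist"); t=optics.get_image("top"); sd=optics.get_image("side")
s=sensors.observe(); print(s["position"],s["width"]); print("pred",proj(cw,(.638,.183,.078)))
o=np.zeros((600,800,3),np.uint8); o[:384,:512]=im; a=t[195:260,150:350]; o[390:600,:646]=cv2.resize(a,(646,210)); o[:384,512:]=cv2.resize(sd[160:280,250:340],(288,384)); cv2.imwrite("pics/c7.png",o)
for u,v in((247,172),(250,172),(253,172)): print(ray(cw,(u,v),.078))
E
```

```text
[0.63778739 0.18223534 0.22171811] 0.6501730209877853
pred [256.24495037 175.86039059]
[0.62858707 0.18698019 0.078     ]
[0.63163711 0.18699093 0.078     ]
[0.63468703 0.18700166 0.078     ]
```

View pics/c7.png

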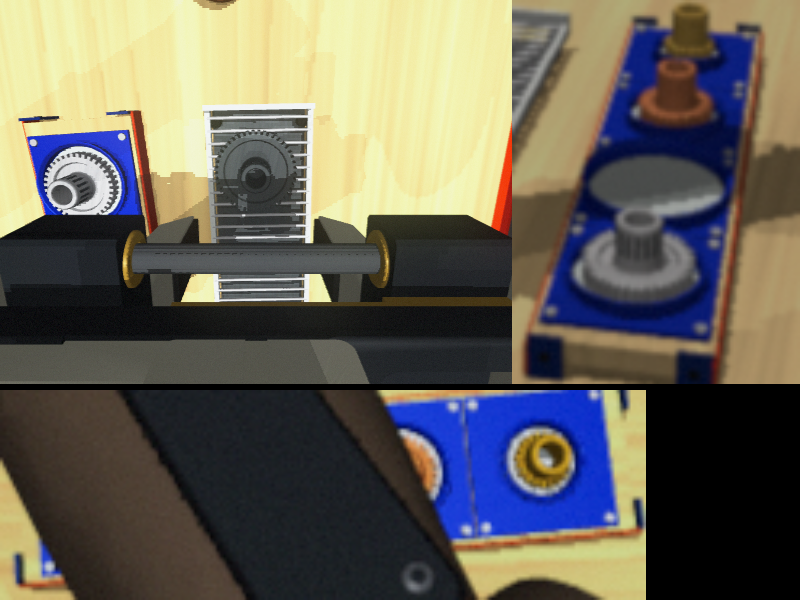

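Steel, copper and brass are seated. The dark sleeve is at (256,177), as predicted, so I grasp it.

Request:
{"op": "arm_command", "data": {
  "deltas": [0, 0, 0, 0, -0.001, -0.045, 60, 0, 0, 0, 0, -0.001, -0.09, 60, 0, 0, 0, 0, -0.001, -0.13, 60, 0, 0, 0, 0, -0.001, -0.16, 60, 0, 0, 0, 0, -0.001, -0.177, 60, 0, 0, 0, 0, -0.001, -0.185, 60, 0, 0, 0, 0, -0.001, -0.185, 60, 0, 0, 0, 0, -0.001, -0.185, 50, 0, 0, 0, 0, -0.001, -0.185, 40, 0, 0, 0, 0, -0.001, -0.185, 36, 0, 0, 0, 0, -0.001, -0.185, 30, 0, 0, 0, 0, -0.001, -0.185, 24, 0, 0, 0, 0, -0.001, -0.185, 24, 0, 0, 0, 0, -0.001, -0.185, 24, 0, 0, 0, 0, -0.001, -0.185, 24]
}}

```text
clock: 23.2
position: [0.6378, 0.182, 0.0379]
ee_rot: [2.222, 2.22, 0.0]
force: [-2.5, -1.2, 6.0]
width: 0.341
gripper_force: 25.0
```

Request:
{"op": "arm_command", "data": {
  "deltas": [0, 0, 0, 0, 0, 0.02, 24, 0, 0, 0, 0, 0, 0.06, 24, 0, 0, 0, 0, 0, 0.085, 24, 0, 0, 0, -0.02, -0.0135, 0.085, 24, 0, 0, 0, -0.045, -0.03, 0.085, 24, 0, 0, 0, -0.075, -0.051, 0.085, 24, 0, 0, 0, -0.105, -0.071, 0.085, 24, 0, 0, 0, -0.135, -0.091, 0.085, 24, 0, 0, 0, -0.16, -0.108, 0.085, 24, 0, 0, 0, -0.18, -0.122, 0.085, 24, 0, 0, 0, -0.19, -0.1285, 0.085, 24, 0, 0, 0, -0.19, -0.1285, 0.085, 24, 0, 0, 0, -0.19, -0.1285, 0.075, 24, 0, 0, 0, -0.19, -0.1285, 0.055, 24, 0, 0, 0, -0.19, -0.1285, 0.035, 24, 0, 0, 0, -0.19, -0.1285, 0.02, 24, 0, 0, 0, -0.19, -0.1285, 0.01, 24, 0, 0, 0, -0.19, -0.1285, 0.006, 24, 0, 0, 0, -0.19, -0.1285, 0.006, 24, 0, 0, 0, -0.19, -0.1285, 0.006, 24]
}}

```text
clock: 25.2
position: [0.4486, 0.0538, 0.0434]
ee_rot: [2.222, 2.221, 0.001]
force: [-0.4, 0.7, -5.3]
width: 0.342
gripper_force: 25.0
```

Request:
{"op": "arm_command", "data": {
  "deltas": [0, 0, 0, 0, 0, -0.0012, 24, 0, 0, 0, 0, 0, -0.0012, 30, 0, 0, 0, 0, 0, -0.0012, 34, 0, 0, 0, 0, 0, -0.0012, 40, 0, 0, 0, 0, 0, -0.0012, 50, 0, 0, 0, 0, 0, -0.0012, 60, 0, 0, 0, 0, 0, 0.02, 60, 0, 0, 0, 0, 0, 0.06, 60, 0, 0, 0, 0, 0, 0.1, 60, 0, 0, 0, 0, 0, 0.14, 60, 0, 0, 0, 0, 0, 0.18, 60, 0, 0, 0, -0.012, -0.04, 0.18, 60, 0, 0, 0, -0.025, -0.085, 0.18, 60, 0, 0, 0, -0.039, -0.13, 0.18, 60, 0, 0, 0, -0.053, -0.175, 0.18, 60, 0, 0, 0, -0.066, -0.22, 0.18, 60, 0, 0, 0, -0.08, -0.265, 0.18, 60, 0, 0, 0, -0.093, -0.31, 0.18, 60, 0, 0, 0, -0.105, -0.35, 0.18, 60, 0, 0, 0, -0.105, -0.35, 0.18, 60]
}}

```text
clock: 27.2
position: [0.3403, -0.3021, 0.223]
ee_rot: [2.231, 2.211, -0.003]
force: [0.5, 0.9, 0.1]
width: 0.656
gripper_force: 0.0
```

```bash
python3 - <<'E'
from h import *
t=optics.get_image("top"); sd=optics.get_image("side")
s=sensors.observe(); print(s["position"],s["width"],s["gripper_force"],s["force"])
o=np.zeros((600,800,3),np.uint8); a=t[150:260,60:460]; o[380:600,:800]=cv2.resize(a,(800,220)); o[:375,:500]=cv2.resize(sd[120:345,120:420],(500,375)); cv2.imwrite("pics/c8.png",o)
E
```

```text
[ 0.34253173 -0.29703555  0.22300248] 0.6548693813989868 0.0 [-0.3937669   0.63827367  0.91687561]
```

View pics/c8.png

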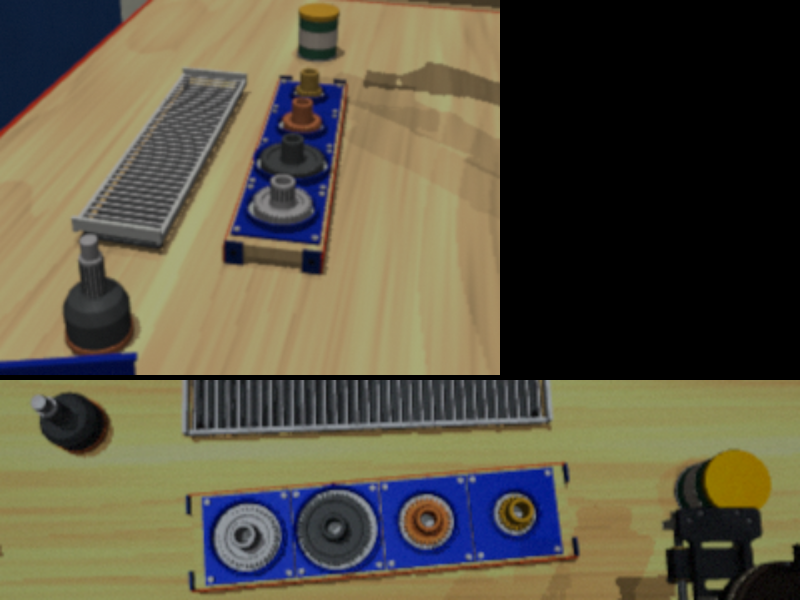

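All four gears lie flat and centred in their own nests. The joint and the tin stand where they were, and the arm is clear of everything.

```bash
python3 -c "
from cell import arm
print(arm.sign_off())"
```

```text
the job is handed in; nothing more can be done
None
```

I moved all four gears into their own nests, where the last pictures show them flat and sleeve up, left the joint and the tin where they stood, and handed the job in at about 27 s; no verdict came back.

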